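# Put a heel block away in its push-latch case

## Task

Put the loose red heel block away in the green case: press down on the orange cover near its free edge so that the push-latch lets go and the cover pops open, then push the heel block along the deck with your fingertips until it drops into the open bin, without picking it up or squeezing it. Then press the cover down again until it latches shut, and leave everything else on the bench where it stands.

Things in the scene. Friction and masses are not known exactly. Their poses are not given: they have to be found in the camera images.
- case: green-painted wooden case fixed to the bench, 279 mm long (x), 170 mm wide (y). Origin at bench height under the line where the deck ends and the bin begins; x points from the deck (robot side) to the bin, y to the left, z up. Two side cheeks beside the bin (x 0 to 149 mm, |y| 71 to 85 mm) rise to z = 86 mm, level with the shut cover.
- deck_edge (a point): middle of the edge where the deck ends and the bin begins, at deck height; axes as the case. The deck is a solid block with a flat top 70 mm above the bench, from 130 mm on the robot's side of this point up to it, 170 mm wide.
- bin_floor (a point): centre of the bin's floor, 6 mm above the bench; axes as the case. The bin is an open-topped well, 121 mm long from the deck edge (case x 0 to 121 mm) and 142 mm wide (|y| under 71 mm).
- cover (a joint): cover angle (rad): 0 latched shut (the start), 1.2 open at its stop, -0.049 pressed to the hard stop below. Push-push latch: press to the stop and let go. From shut (7 mm at the pad, 3 to 4 N) a spring then swings it open to 1.2 in about 1 s; keep clear of it. From open (up to 4 N at the pad) it then rises back to 0 and stays latched. A shorter press changes nothing: repeat it.
- cover_pad (a point): centre of the black press pad on top of the orange cover, 20 mm from its free (robot-side) edge, 135 mm from the hinge axis; z normal to the cover. The cover is a plate 155 mm (hinge to free edge) x 136 x 8 mm. Shut, its top is 86 mm above the bench and its free edge overhangs the deck by 20 mm.
- cover_hinge (a point): mid-width of the cover on its hinge axis (along case y) at case x = 135 mm, z = 78 mm; the cover's underside passes through it. Open, the cover leans over the bin at 69 degrees, its free edge about 225 mm above the bench and 79 mm past the deck edge; a 38 mm latch tongue sticks out of its underside at mid-width, 145 mm from the hinge, towards the robot.
- heel_mid (a point): centre of the loose heel block that stands on the deck: red with a dark underside layer, D-shaped, 44 x 44 mm and 26 mm high, 50 to 100 g, flat face down; any yaw. This point is on its round part's axis, 13 mm above its underside, z up.
- polish_tin: round blue polish tin, 76 mm across, 27 mm high, lying beside the case; origin at the centre of its underside. Bystander.
- shoe_brush: wooden-backed shoe brush, 130 x 45 x 46 mm, lying bristles down beside the case; origin at the centre of its underside. Bystander.
- shoe: black lace-up shoe, 260 mm long, 80 mm wide, 108 mm high; origin at the centre of its underside. Bystander.
- glue_can: round metal glue can with a paper label, 80 mm across, 110 mm high; origin at the centre of its underside. Bystander.
- hammer: hammer lying on the bench; origin under its middle. Bystander.
- nail_tray: small steel tray, 120 x 90 x 35 mm; origin at the centre of its underside. Bystander.
- heel: the same heel block; origin at the centre of its underside, on the round part's axis

How it is judged:
By the outcome, as a careful person would: the job done as asked, in the order asked, and still so for the second after the job is handed in, with the robot touching nothing.
It also fails if it takes over 54 s, if anything falls off the work surface, if the arm or the gripper's body presses on something with over 40 N, if the wrist force passes 120 N, or if a joint passes its speed limit or range.

## Robot

A 7-joint arm with a two-finger parallel gripper is mounted at the origin on the work surface. World frame = base frame: x ahead of the robot, y to its left, z up, the work surface at z = 0. Lengths are in m, angles in rad, forces in N, time in s.
With the tool pointing down it reaches from about 0.35 to 0.9 m from the base axis. Payload 19.9 kg.
Tool frame: the origin (TCP) lies on the centre line of the jaws, within the pads' length; the fingertips stand 22 mm ahead of it and the grasp point (between the pads) lies 3 mm ahead of it (robot.tcp_to_tips is the distance from the TCP to the fingertips, in m); z points along the fingers, y is the line along which they close (so a half turn about z gives the same grasp; the last joint's range is limited). The gripper opens to 94 mm and grips with 3 to 60 N. Pads are 16 mm wide; open, the fingers measure 119 mm over their backs; the gripper's body (75 mm by 177 mm) begins 78 mm behind the grasp point.
Start: joints at [-1.276, 0.417, -0.01, 1.614, 0.005, 1.111, -0.053], TCP at [0.207, 0.59, 0.227] pointing down, gripper open.
Joint ranges: [-2.81, 2.81], [-0.39, 2.02], [-1.27, 1.25], [0.06, 2.57], [-1.19, 4.33], [0.19, 2], [-2.82, 2.82]. Speed limits (rad/s): [1.89, 1.89, 2.39, 2.39, 3.01, 3.01, 3.01].

## Interface

Orientations are given as a 3x3 rotation matrix whose columns are the frame's x, y, z axes.
In Python, from rig import robot, grab_frame, camera_info, recognise, cut_out, tip_of, readout gives the robot as it stands. Calls block until the motion is done:
- robot.move_ptp(position, orientation): joint-space move of the TCP to a pose.
- robot.move_linear(position, velocity=0.15, frame=None, threshold=None): straight line of the TCP; frame=None keeps the orientation; velocity is the mean speed in m/s. With threshold (N) it stops when the force on the tool has changed by that much, and returns True; else False.
- robot.goto_joints(angles): joint-space move.
- robot.gripper_to(opening): finger opening in m; the grip force is fixed at half the most; returns when the fingers have stopped.
- robot.pause(seconds).
- robot.ik(position, orientation): joint angles nearest the present ones, or None.
- grab_frame(name): name is "scene" or "top" or "wrist"; returns (picture, depth): 480x640x3 uint8, red, green, blue; 480x640 float32, m along the optical axis (not along the pixel's ray), 0 where there is no reading.
- camera_info(name): a dict with "fx", "fy", "cx", "cy" (pixels), "dist" ([k1, k2, p1, p2, k3] as OpenCV has them; the pictures are not rectified), "rvec" (rotation vector, rad) and "tvec" (3), from world to camera coordinates, as OpenCV has them. Camera axes: x right, y down, z forward; pixel columns grow to the right and rows downward; lengths in m; the calibration is good to about 2 mm. A picture is of the moment at which its call begins: read the wrist's pose just before it. camera_info takes no time and is no camera call; for the wrist camera it gives the pose at the moment of the call.
A pose or a line that the arm cannot do raises robot.PlanningError and nothing moves.
- robot.sign_off(): hands the job in; it is judged then, once.
Trained networks look in the newest picture that a camera, given by its name, has taken for a name from the list of things; names that differ only in an ending like _2 or _b are one class to them, and where a whole thing is asked for, a point or a joint stands for the part that bears it (a point fixed in the world has none). Each returns a list of dicts, best first, with "p" (0 to 1); they miss things now and then, are a little off and sometimes report something else, mostly with a low value. They report only what shows in the picture. A call takes as long as a camera call.
- recognise(camera, query): "pixel" ([row, column] in pixels, amid what is visible of it).
- cut_out(camera, query): "pixels" (480x640 bool, what is visible of it) and "pixel" ([row, column] in pixels, amid what is visible of it).
- tip_of(camera, query): "pixel" ([row, column] in pixels: a listed point, or the origin of a listed thing).
Readings, each from a call of its own:
- readout.get_time(): time.
- readout.get_qpos(): joint angles.
- readout.get_joint_vel(): joint speeds.
- readout.get_effort(): joint torques, N m.
- readout.get_ee_pos(): TCP position.
- readout.get_tool_rot(): TCP orientation.
- readout.get_force(): force on the tool from outside, world axes, zero at the start.
- readout.get_moment(): the same for the moment, N m.
- readout.get_opening(): finger opening in m.
- readout.get_grasp_force(): force on a finger pad.
Only numpy, scipy, OpenCV 4.12 (cv2) and the standard library are available. Lean on these libraries where they do the work, as an engineer would, in place of code of your own. Each camera call takes 0.05 s, during which the arm holds its last target. There are 200 camera calls.

## Working session

There is one attempt and no reset: what is moved stays moved. The work goes in short steps, each a Python script; the robot and the scene stay as the last script left them, time stands still between calls to the robot, and variables do not carry over. Pictures are saved under pics/ and viewed, at most 10 in all, crops included, and the job is handed in when it is done.

```bash
mkdir -p pics
cat > h.py <<'E'
import numpy as np, cv2
from rig import robot, grab_frame, camera_info, recognise, cut_out, tip_of, readout
def cam(n):
    c=camera_info(n); K=np.array([[c['fx'],0,c['cx']],[0,c['fy'],c['cy']],[0,0,1.]])
    R=cv2.Rodrigues(np.array(c['rvec'],float))[0]; return K,np.array(c['dist'],float),R,np.array(c['tvec'],float).ravel()
def rays(n,px):
    K,d,R,t=cam(n); px=np.atleast_2d(np.array(px,float))[:,::-1]
    u=cv2.undistortPoints(px.reshape(-1,1,2).copy(),K,d).reshape(-1,2)
    return np.c_[u,np.ones(len(u))],R,t
def at_depth(n,px,z):
    u,R,t=rays(n,px); return (u*np.ravel(z)[:,None]-t)@R
def at_z(n,px,z):
    u,R,t=rays(n,px); o=-R.T@t; d=u@R; return o+d*((z-o[2])/d[:,2])[:,None]
def cloud(n,mask,depth):
    p=np.argwhere(mask&(depth>0)); return at_depth(n,p,depth[p[:,0],p[:,1]])
def save(n,img): cv2.imwrite('pics/'+n+'.png',img[:,:,::-1])
E
cat > a.py <<'E'
from h import *
print(readout.get_time())
for c in ('top','scene'):
    im,de=grab_frame(c); save(c+'0',im); np.savez(c+'0',im=im,de=de)
    for q,z in (('deck_edge',.07),('cover_pad',.086),('cover_hinge',.078),('heel_mid',None),('heel',None)):
        r=tip_of(c,q)[:2]
        for k in r: print(c,q,round(k['p'],2),np.round(k['pixel']),np.round(at_z(c,k['pixel'],z if z else (.083 if q=='heel_mid' else .07))[0],4))
    for q in ('heel','case','cover'):
        r=cut_out(c,q)
        if r:
            P=cloud(c,r[0]['pixels'],de); print(c,q,round(r[0]['p'],2),len(P),np.round(np.percentile(P,[2,50,98],axis=0),4).tolist())
            np.save(f'{c}_{q}',P)
print(readout.get_tool_rot().round(3) if hasattr(readout.get_tool_rot(),'round') else readout.get_tool_rot(),robot.tcp_to_tips,readout.get_time())
E
python3 a.py
```

```text
0.0
top deck_edge 0.89 [230. 327.] [ 0.5515 -0.0015  0.07  ]
top deck_edge 0.34 [227. 329.] [ 0.5584 -0.0073  0.07  ]
top cover_pad 0.74 [208. 156.] [0.5922 0.4116 0.086 ]
top cover_pad 0.69 [229. 328.] [ 0.5535 -0.0043  0.086 ]
top cover_hinge 0.57 [172. 332.] [ 0.6918 -0.0103  0.078 ]
top heel_mid 0.82 [257. 320.] [0.4871 0.014  0.083 ]
top heel_mid 0.54 [236. 383.] [ 0.5396 -0.1359  0.083 ]
top heel 0.67 [260. 320.] [0.4795 0.0123 0.07  ]
top heel 0.25 [258. 322.] [0.4832 0.0091 0.07  ]
top heel 0.87 325 [[0.4568, -0.02, 0.0681], [0.4782, 0.0035, 0.096], [0.5022, 0.0244, 0.1022]]
top cover 0.94 3499 [[0.5402, -0.0695, 0.0801], [0.6115, -0.0044, 0.0865], [0.6838, 0.0599, 0.0929]]
scene deck_edge 0.88 [246. 318.] [ 0.5582 -0.0056  0.07  ]
scene deck_edge 0.73 [278. 321.] [ 0.6778 -0.0079  0.07  ]
scene cover_pad 0.66 [240. 318.] [ 0.5546 -0.005   0.086 ]
scene cover_hinge 0.57 [277. 319.] [ 0.6841 -0.0137  0.078 ]
scene heel_mid 0.63 [223. 320.] [0.4831 0.009  0.083 ]
scene heel 0.85 [226. 321.] [0.4789 0.0114 0.07  ]
scene heel 0.59 281 [[0.4558, -0.0228, 0.0698], [0.4858, 0.0022, 0.0933], [0.5065, 0.0246, 0.0977]]
scene case 0.82 5924 [[0.4362, -0.089, 0.0027], [0.6451, -0.0075, 0.0725], [0.7061, 0.078, 0.088]]
scene cover 0.78 2324 [[0.5385, -0.0686, 0.0806], [0.6206, -0.0049, 0.0853], [0.6887, 0.0591, 0.0885]]
[[-0.944  0.33   0.   ]
 [ 0.33   0.944 -0.   ]
 [-0.    -0.    -1.   ]] 0.022 0.9
```

Run:
```python
from h import *
for c in ('top',):
    im=np.load(c+'0.npz')['im']; save('t1',cv2.resize(im[140:300,220:430],None,fx=3.5,fy=3.5,interpolation=cv2.INTER_CUBIC))
P=np.load('top_cover.npy'); P=P[abs(P[:,2]-.086)<.006]
r=cv2.minAreaRect((P[:,:2]*1000).astype(np.float32)); print('cover',r)
for c in('top','scene'):
    P=np.load(f'{c}_heel.npy'); P=P[P[:,2]>.088]; print(cv2.minAreaRect((P[:,:2]*1000).astype(np.float32)),P.mean(0))
P=np.load('scene_case.npy');print(cv2.minAreaRect((P[P[:,2]>.06][:,:2]*1000).astype(np.float32)))
```

```text
cover ((612.0067749023438, -5.017181396484375), (136.01580810546875, 151.350830078125), 85.75484466552734)
((478.32635498046875, 4.061891555786133), (43.21687698364258, 41.8470458984375), 46.04627227783203) [0.47978546 0.0036602  0.09635335]
((477.0680236816406, 5.586509704589844), (44.763980865478516, 46.32423782348633), 43.11385726928711) [0.48168428 0.00344298 0.09440986]
((563.134765625, -2.0344161987304688), (174.18121337890625, 285.7607421875), 86.46106719970703)
```

View pics/top0.png

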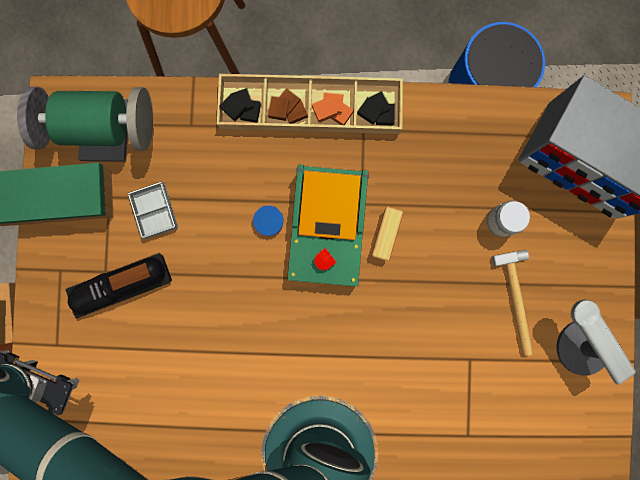

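View pics/t1.png

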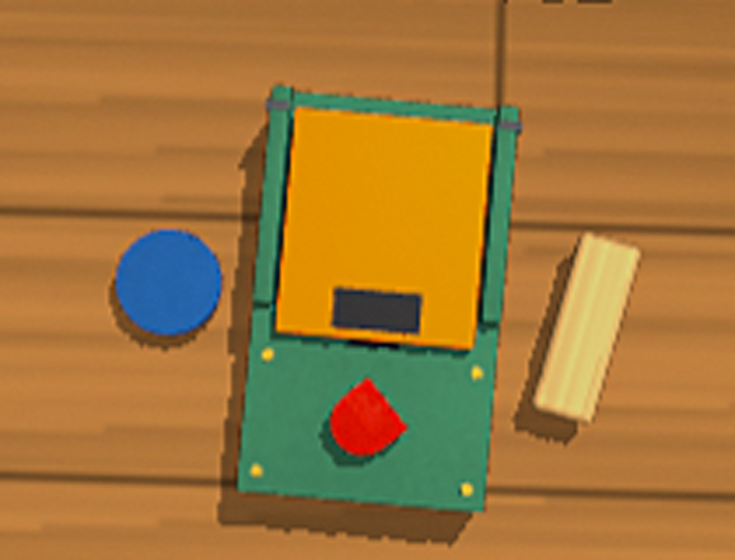

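The top view shows the cover's free edge at about row 240 and the press pad at (229, 327). The heel is at (260, 323) with its flat face forward-right and its round side towards the robot. The tin and brush lie clear beside the case. I'll put the deck edge at about (0.554, -0.001) with a yaw of -4.1°. Next I press the pad.

```bash
cat >> h.py <<'E'
YAW=np.radians(-4.1); RC=np.array([[np.cos(YAW),-np.sin(YAW),0],[np.sin(YAW),np.cos(YAW),0],[0,0,1]]); O=np.array([.554,-.001,0])
def rot(t):  # tool tilted by t about case y, body leaning to the robot for t>0
    s,c=np.sin(t),np.cos(t); return RC@np.array([[-c,0,s],[0,1,0],[-s,0,-c]])
def pose(x,y,z,t=0):  # TCP for a tip centre at case x,y,z (m)
    R=rot(t); return O+RC@np.array([x,y,z])-R[:,2]*robot.tcp_to_tips, R
def lin(x,y,z,t=0,v=.15,th=None):
    p,R=pose(x,y,z,t); return robot.move_linear(p,velocity=v,frame=R,threshold=th)
def tip():
    R=np.array(readout.get_tool_rot()); return RC.T@(np.array(readout.get_ee_pos())+R[:,2]*robot.tcp_to_tips-O)
def toC(P): return (P-O)@RC
E
cat > b.py <<'E'
from h import *
T=np.radians(20)
robot.gripper_to(.024); 
robot.move_ptp(*pose(-.003,0,.13,T)); print(readout.get_time(),tip().round(4))
lin(-.003,0,.096,T,.1)
print(readout.get_force(), lin(-.003,0,.068,T,.025,9), tip().round(4), readout.get_force())
lin(-.065,0,.150,T,.35)
lin(-.10,0,.20,T,.35)
robot.pause(.8); print(readout.get_time(),tip().round(4))
for c in ('top','scene','wrist'):
    im,de=grab_frame(c); save(c+'1',im)
    for q in ('heel','cover'):
        r=cut_out(c,q)
        if r:
            P=toC(cloud(c,r[0]['pixels'],de)); print(c,q,round(r[0]['p'],2),len(P),np.round(np.percentile(P,[2,50,98],axis=0),4).tolist())
    for k in tip_of(c,'heel_mid')[:2]: print(c,k['p'],toC(at_z(c,k['pixel'],.083)).round(4))
E
python3 b.py
```

```text
4.4833 [-0.0028  0.0007  0.13  ]
[-0.37660192  0.34364239 -0.82369265] True [-0.0027  0.0002  0.0811] [-4.96349389  2.12025062 14.05027977]
7.425 [-0.1  0.   0.2]
top heel 0.8 292 [[-0.0936, -0.0225, 0.0884], [-0.0736, 0.0009, 0.0966], [-0.051, 0.0216, 0.1027]]
top cover 0.67 1110 [[0.0627, -0.0647, 0.0795], [0.1009, 0.0004, 0.1872], [0.1388, 0.0654, 0.2281]]
top 0.87 [[-0.07    0.0059  0.083 ]]
top 0.73 [[ 0.0678 -0.4156  0.083 ]]
scene heel 0.35 1569 [[0.0283, -0.4962, -0.0003], [0.0958, -0.4282, 0.0772], [0.1113, -0.3989, 0.1118]]
scene cover 0.61 3769 [[0.0839, -0.0639, 0.0828], [0.1112, 0.0011, 0.1559], [0.1393, 0.0664, 0.2226]]
wrist heel 0.74 2628 [[-0.0981, -0.0265, 0.072], [-0.0818, -0.0012, 0.0954], [-0.0514, 0.0202, 0.0968]]
wrist cover 0.93 3177 [[0.0588, -0.0381, 0.1378], [0.1009, 0.0005, 0.1665], [0.1126, 0.0391, 0.2035]]
wrist 0.84 [[-0.0763  0.0006  0.083 ]]
```

```bash
cat > c.py <<'E'
from h import *
T=np.radians(20)
lin(-.124,.001,.115,T,.2); lin(-.124,.001,.077,T,.08); print(readout.get_force())
print(lin(-.04,.001,.077,T,.07,25)); print(lin(.010,.001,.077,T,.05,25),tip().round(4),readout.get_force())
robot.pause(.3)
lin(-.03,.001,.10,T,.2); lin(-.085,0,.215,T,.3)
print(readout.get_time())
for c in ('top','wrist'):
    im,de=grab_frame(c); save(c+'2',im)
    for q in ('heel','cover'):
        r=cut_out(c,q)
        if r:
            P=toC(cloud(c,r[0]['pixels'],de)); print(c,q,round(r[0]['p'],2),len(P),np.round(np.percentile(P,[2,50,98],axis=0),4).tolist())
E
python3 c.py
```

```text
[-0.21604788 -0.5239443  -0.10475349]
False
False [0.0097 0.001  0.077 ] [0.16937076 0.72573675 0.22483118]
13.0583
top heel 0.71 206 [[0.0062, -0.0463, 0.0275], [0.0187, -0.0253, 0.046], [0.0325, -0.0044, 0.0559]]
top cover 0.85 1107 [[0.0639, -0.0642, 0.0728], [0.102, 0.0011, 0.1831], [0.1404, 0.0659, 0.2276]]
wrist heel 0.78 269 [[0.0165, -0.0426, 0.0384], [0.0244, -0.0254, 0.0481], [0.0312, -0.007, 0.0501]]
wrist cover 0.9 3726 [[0.0587, -0.0352, 0.0844], [0.0909, 0.0001, 0.1925], [0.1335, 0.0353, 0.2149]]
```

View pics/wrist2.png

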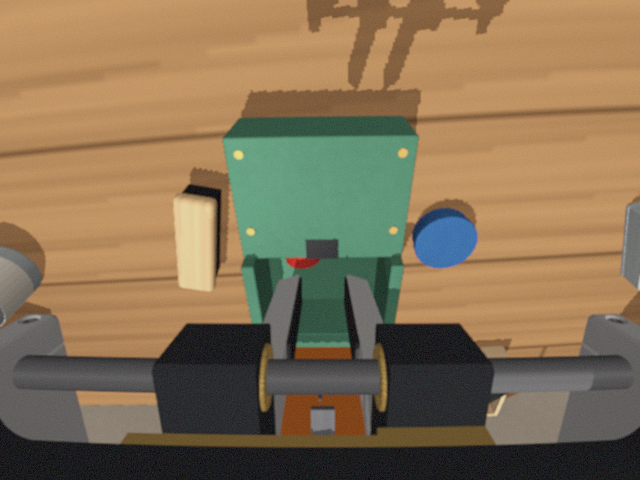

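The wrist view shows the heel inside the bin: red at (263, 302), against the deck wall, with its top at about z = 0.05, below the cover. The tongue slot is at (247, 322), and the bystanders haven't moved. Now I close the cover from behind.

```bash
cat > d.py <<'E'
from h import *
def arc(th,r=.138,gap=0.):
    n=np.array([np.sin(th),np.cos(th)]); c=np.array([.135,.078])+r*np.array([-np.cos(th),np.sin(th)])+(.008+gap)*n
    return c[0]+.008,0,c[1]
lin(-.085,0,.30,0,.3); lin(.125,0,.30,0,.3)
x,y,z=arc(1.2,gap=.02); lin(x,0,z,0,.15); print(readout.get_time(),readout.get_force())
for th in np.r_[1.2:.16:-.13]:
    lin(*arc(th),0,.12)
print(readout.get_time(),tip().round(4),readout.get_force())
x,_,z=arc(.1); lin(x,0,z,0,.08)
print(lin(x,0,.066,0,.03,12),tip().round(4),readout.get_force())
x=tip()[0]; lin(x,0,.12,0,.1); lin(x-.05,0,.25,0,.3)
print(readout.get_time())
for c in ('top','scene'):
    im,de=grab_frame(c); save(c+'3',im)
    for q in ('heel','cover'):
        r=cut_out(c,q)
        if r:
            P=toC(cloud(c,r[0]['pixels'],de)); print(c,q,round(r[0]['p'],2),len(P),np.round(np.percentile(P,[2,50,98],axis=0),4).tolist())
E
python3 d.py
```

```text
15.575 [-0.20104216 -0.28184308  0.69172564]
17.9917 [1.320e-02 1.000e-04 1.255e-01] [-1.37735867  0.25273702  1.82025971]
True [0.0063 0.     0.0798] [-6.25102891  1.1124212  18.19485772]
20.3583
top cover 0.59 1202 [[0.0821, -0.0644, 0.0796], [0.1084, -0.0001, 0.0861], [0.1335, 0.0646, 0.0924]]
scene heel 0.74 552 [[-0.0189, 0.1151, 0.0038], [0.0243, 0.1467, 0.0254], [0.0481, 0.1804, 0.0293]]
scene cover 0.75 2308 [[-0.0159, -0.0636, 0.0809], [0.0663, -0.0001, 0.0846], [0.1341, 0.0641, 0.0879]]
```

View pics/scene3.png

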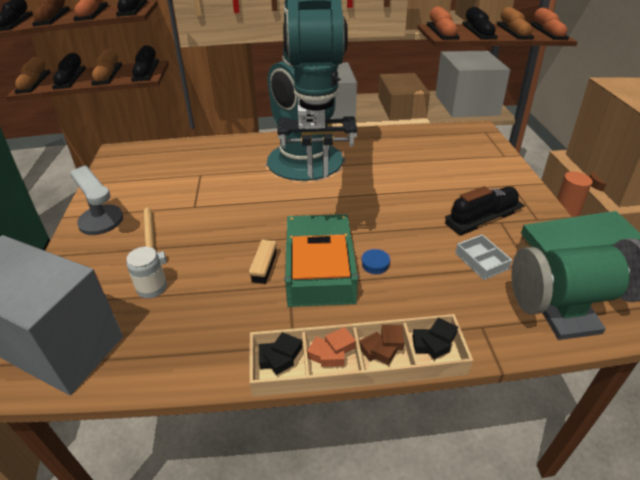

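The scene view shows the cover flat and shut at (257, 320). The heel is no longer on the deck, the tin (261, 376) and brush (261, 264) are where they were, and the gripper is well clear.

```bash
python3 -c "
from h import *
print(robot.sign_off())"
```

```text
the job is handed in; nothing more can be done
None
```

I pushed the heel block into the bin, pressed the cover shut again, saw no bystander moved, and handed the job in after about 20 s.

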